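Lock the coin cup up into the coin counter

TASK

Take the steel coin cup by its red handle, hold it level, bring its neck straight up into the collar under the coin counter's head with the handle on the blue mark, then swing the handle round to the orange mark until the cup can drop into its locked seat, and let go. Work gently, by feel: do not force the cup against the counter, and leave the tumbler, the pen pot and the calculator where they are.

Things in the scene. Friction and masses are not known exactly. Their poses are not given: they have to be found in the camera images.
- machine: Fixed coin counter: grey box 185 mm tall with a steel bowl on top (to 225 mm), and a round collar at the end of a short bridge. Origin on the counter top straight below the collar's axis; z up; the box spans x 70 to 270 mm and y -25 to 225 mm of its frame, the rest is open.
- mount (a point): Centre of the opening in the underside of the collar (92 mm diameter, 26 mm tall, closed on top), nominally 155 mm up. The collar sits in a clamp: its real underside is up to 10 mm above or below this point, unmeasured; feel for it. Inside is a ledge ring, bore 60 mm, top 8 mm above the underside; above it a wall of bore 77 mm round the lugs and a sprung disc (point disc).
- disc (a point): Underside centre of the sprung rubber disc (52 mm diameter) inside the collar, nominally 9 mm above point mount. It presses the cup down with about 1.3 N at first touch plus 0.2 N per mm that it is pushed up (11 mm travel).
- entry (a point): Point 105 mm out from the collar's axis, at the height of point mount, in the direction of the blue mark on the collar's top. When the cup's handle points this way, its lugs are under the three gaps in the ledge ring (20 mm wide, 120 degrees apart).
- lock (a point): The same at the orange mark, 60 degrees anticlockwise (from above) of the blue one; the handle points here when the lugs lie mid-pocket. Going anticlockwise from a gap's middle: 18 to 44 degrees ledge, 44 to 76 degrees a pocket 3.5 mm lower than the ledge (lugs have 4 degrees of play each way), then a solid stop.
- cup: Loose steel cup, 0.14 to 0.23 kg, 82 mm tall: body 66 mm diameter, shoulder disc 80 mm at height 57.5 to 63.5, neck 56 mm (top 6 mm tapered), three lugs 13.5 wide, undersides at height 74, 6 thick, reaching 36 mm from the axis. Origin: underside centre; z up; handle along -x. Origin is 66 to 63.5 mm below the collar's real underside with lugs above the ledge (63.5: shoulder touches), 69.5 when locked.
- grip (a point): Place to hold, in the middle of the cup's red handle: 105 mm from the cup's axis, 78 mm above its underside. The red part is a level bar 16 mm wide and 24 mm tall (height 66 to 90 mm) from 62 to 150 mm from the axis; a slanting steel neck joins it to the cup's side.
- tumbler: Loose glass tumbler, 72 mm diameter, 105 mm tall, bystander; origin centre of underside.
- penpot: Loose black pen pot with pens, 72 mm diameter, pens to 136 mm, bystander; origin centre of underside.
- calculator: Loose black calculator 130 x 85 x 16 mm, bystander; origin centre of underside.
Not all that is in view belongs to the job. What is shaped like the cup but pink is not meant.

How it is judged (in metres and radians):
On the way:
1. the cup's neck is up at the collar and on its axis, upright, with the handle at the blue mark (z of cup in the frame of mount above -0.075 m and horizontal distance between cup and mount below 0.006 m and horizontal distance between grip and entry below 0.025 m and angle between cup's own z axis and vertical below 0.12 rad), for 0.1 s.
At the end, for the whole second after the job is handed in: The cup hangs locked in the collar, at rest and released: its axis within 5 mm of the collar's, its grip point within 9 mm of the lock point seen from above (lugs in their pockets), its underside 57.5 to 81.5 mm below site mount, tilted less than 0.07 rad (horizontal distance between cup and mount below 0.005 m and horizontal distance between grip and lock below 0.009 m and z of cup in the frame of mount between -0.0815 and -0.0575 m and angle between cup's own z axis and vertical below 0.07 rad and linear speed of cup below 0.01 m/s and angular speed of cup below 0.1 rad/s); the robot touches nothing.
It fails at once if the cup pressed against the coin counter with more than 30 N (contact force between cup and machine above 30 N).
It fails at once if the robot pressed on the coin counter with more than 10 N (contact force between any of the arm, the fingers and machine above 10 N).
It fails at once if a bystander moved more than 30 mm or tipped (distance of any of tumbler, penpot, calculator from where it was at the start of the episode above 0.03 m or angle between any of tumbler, penpot's own z axis and vertical above 0.4 rad).
It also fails if it takes over 69 s, if anything falls off the work surface, if the arm or the gripper's body presses on something with over 40 N, if the wrist force passes 120 N, or if a joint passes its speed limit or range.

ROBOT

A 6-joint arm with a two-finger parallel gripper is mounted at the origin on the work surface. World frame = base frame: x ahead of the robot, y to its left, z up, the work surface at z = 0. Lengths are in m, angles in degrees, forces in N, time in s.
With the tool pointing down it reaches from about 0.35 to 0.725 m from the base axis. Payload 4.3 kg.
Tool frame: the origin (TCP) lies midway between the tips of the shut fingers; the grasp point (between the pads) lies 19 mm behind it (arm.hold_point_z is the z of the grasp point in the tool frame, in m); z points along the fingers, y is the line along which they close (so a half turn about z gives the same grasp; the last joint's range is limited). The gripper opens to 85 mm and grips with 20 to 120 N. Pads are 22 mm wide; open, the fingers measure 114 mm over their backs; the gripper's body (76 mm by 85 mm) begins 54 mm behind the grasp point. The pads swing forward as they close: fully open they stand 13 mm farther back than shut.
Start: joints at [-76.564, 21.618, 4.641, 73.018, 0, 83.68], TCP at [0.194, -0.541, 0.231] pointing down, gripper open.
Joint ranges: [-156.06, 156.06], [-48.1, 94.91], [-58.44, 69.94], [-101.28, 121.22], [-78.64, 73.56], [-180, 180]. Speed limits (degrees/s): [147.25, 147.25, 180, 180, 180, 180].

INTERFACE

Orientations are given as [roll, pitch, yaw] about the fixed x, y, z axes, in that order (R = Rz(yaw) Ry(pitch) Rx(roll)).
In Python, from station import monitor, optics, job_done, arm gives the robot as it stands.
- The arm moves only by the tool play_rows, never from a script. Its argument "series" is a list of rows, each a list of 6 numbers: the shift along the tool's x, y, z in m, then the turn, a rotation vector about the tool's x, y, z in rad. In form: [[x, y, z, wx, wy, wz], ...]. A call has 1 to 20 rows; each row is the pose to reach, as a shift and turn from the pose commanded when the call began, along the tool's axes at that moment; what a row does not reach only later rows make up. A row lasts 1/12 s, in which the tool goes at most 41.7 mm and 7.16 degrees, less where a joint would pass 70% of its speed; a pose out of reach is approached as far as the arm can. A call with a gripper value outside its range is refused whole. "claw" is the finger opening in m, from 0 to 0.0854, set as the call begins (left out, the last holds). The fingers move at their own pace and stop on an object; the grip force is fixed at half the most. Time passes only in rows, so rows that repeat a pose let the fingers close. It gives the time, the measured TCP pose, the force, the opening and the grip force at its end, in the units of the state.
- monitor.get_state(): the state, without advancing time (a new reading comes with each control period).
- optics.snapshot(name): name is "scene" or "side" or "wrist"; returns a dict with "frame" (420x560x3 uint8, red, green, blue), "K" (3x3 intrinsics, pixels), "pose" (4x4, takes a point from camera to world coordinates). Camera axes: x right, y down, z forward; pixel columns grow to the right and rows downward; lengths in m; the calibration is good to about 2 mm. A picture is of the moment at which its call begins. There is no depth.
- job_done(): hands the job in; it is judged then, once.
The state is a dict: "t": time; "joints": joint angles; "joint_vel": joint speeds; "joint_torque": joint torques, N m; "position": TCP position; "tcp_rot": TCP orientation; "wrist_force": force on the tool from outside, world axes, zero at the start; "torque": the same for the moment, N m; "grip_width": finger opening in m; "gripper_force": force on a finger pad.
Only numpy, scipy, OpenCV 4.12 (cv2) and the standard library are available. Lean on these libraries where they do the work, as an engineer would, in place of code of your own. Each camera call takes 0.05 s, during which the arm holds its last target. There are 200 camera calls.

## Working session

There is one attempt and no reset: what is moved stays moved. The work goes in short steps, Python scripts to look and compute and a tool call to move; the robot and the scene stay as the last step left them, time stands still between calls to the robot, and variables do not carry over. Pictures are saved under pics/ and viewed, at most 10 in all, crops included, and the job is handed in when it is done.

Besides the shell and the picture viewer there is one more tool, called after "Call:" in YAML: its name, and indented under it one key for each argument. play_rows: Moves the arm, as the interface text tells. Its arguments: {"type":"object","properties":{"series":{"type":"array","items":{"type":"array","items":{"type":"number"}}},"claw":{"type":"number"}},"required":["series"]}

```bash
ls; mkdir -p pics
cat > h.py <<'E'
import numpy as np, cv2
from station import monitor, optics, job_done, arm
def snap(n,f=None):
    s=optics.snapshot(n); 
    if f: cv2.imwrite('pics/'+f, s['frame'][:,:,::-1])
    return s
def ray(s,u,v):
    d=np.linalg.inv(s['K'])@[u,v,1.]; P=np.array(s['pose']); d=P[:3,:3]@d
    return P[:3,3], d/np.linalg.norm(d)
def onz(s,u,v,z):
    o,d=ray(s,u,v); return o+d*(z-o[2])/d[2]
def tri(obs):
    A=np.zeros((3,3));b=np.zeros(3);R=[]
    for s,u,v in obs:
        o,d=ray(s,u,v);M=np.eye(3)-np.outer(d,d);A+=M;b+=M@o;R.append((o,d))
    p=np.linalg.solve(A,b); return p,[np.linalg.norm(np.cross(p-o,d)) for o,d in R]
def proj(s,p):
    P=np.linalg.inv(s['pose']);q=s['K']@(P[:3,:3]@p+P[:3,3]);return q[:2]/q[2]
E
python3 - <<'E'
from h import *
import pickle
S={n:snap(n) for n in ['scene','side','wrist']}
pickle.dump(S,open('s0.pkl','wb'))
im=np.hstack([S['scene']['frame'],S['side']['frame']])
cv2.imwrite('pics/a.png',S['scene']['frame'][:,:,::-1]);cv2.imwrite('pics/b.png',S['side']['frame'][:,:,::-1])
for n in S: print(n,np.round(S[n]['pose'],3).tolist(),S[n]['K'][0][0])
print(monitor.get_state(),arm.hold_point_z)
E
```

```text
pics
scene [[-0.413, 0.685, -0.601, 1.201], [0.911, 0.314, -0.268, 0.304], [0.005, -0.658, -0.753, 0.954], [0.0, 0.0, 0.0, 1.0]] 421.65688152515776
side [[0.976, -0.158, 0.152, 0.401], [-0.219, -0.677, 0.703, -0.618], [-0.008, -0.719, -0.695, 0.769], [0.0, 0.0, 0.0, 1.0]] 410.5980418017697
wrist [[0.339, -0.905, -0.257, 0.259], [-0.941, -0.327, -0.09, -0.519], [-0.002, 0.272, -0.962, 0.373], [0.0, 0.0, 0.0, 1.0]] 320.20818374365086
{'t': 0.15, 'joints': array([-7.65650804e+01,  2.16534383e+01,  4.57963900e+00,  7.30192418e+01,
        5.18241722e-04,  8.36809055e+01]), 'joint_vel': array([ 0.07763798, -0.09162419,  0.21990264,  0.10677436, -0.05488492,
       -0.03342711]), 'joint_torque': array([ 1.18415119e-03, -4.64035678e+01,  2.70170975e+01,  1.38974783e-02,
        6.27388386e-05, -1.81802869e-05]), 'position': array([ 0.19423385, -0.54065306,  0.23055807]), 'tcp_rot': array([-1.79907581e+02, -1.07557142e-02,  1.97540050e+01]), 'wrist_force': array([-0.05532809,  0.75294257, -0.24934658]), 'torque': array([-0.02380401, -0.04203783,  0.03238238]), 'gripper_force': 0.0, 'grip_width': 0.08551269653930106} -0.0187
```

View pics/a.png

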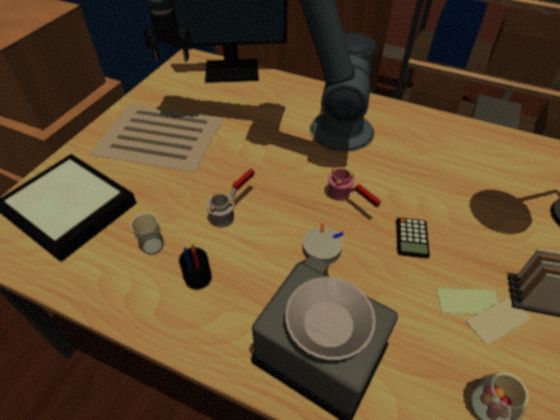

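View pics/b.png

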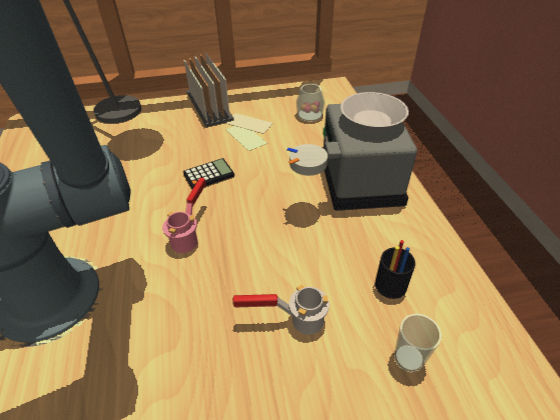

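The steel cup is at scene (221,208) / side (309,310), with its red bar at (243,180) / (256,300). The collar is at scene (322,245) / side (309,158), with its blue and orange marks visible. Next I'll measure by masks.

```bash
cat > m.py <<'E'
from h import *
import pickle
S=pickle.load(open('s0.pkl','rb'))
roi={'scene':{'cup':(190,160,270,235),'col':(295,215,355,270)},'side':{'cup':(225,275,340,345),'col':(275,140,335,180)}}
out={};tiles=[]
for n in roi:
  f=S[n]['frame'];hsv=cv2.cvtColor(f,cv2.COLOR_RGB2HSV);H,s,V=[hsv[:,:,i].astype(int) for i in range(3)]
  def comp(m,r):
    x0,y0,x1,y1=r;k=np.zeros(m.shape,np.uint8);k[y0:y1,x0:x1]=m[y0:y1,x0:x1]
    c,l,st,ce=cv2.connectedComponentsWithStats(k)
    i=1+np.argmax(st[1:,4]);return (l==i).astype(np.uint8),ce[i],st[i]
  red,c,st=comp(((H<8)|(H>172))&(s>150)&(V>60),roi[n]['cup'])
  pts=np.argwhere(red)[:,::-1].astype(np.float32)
  rect=cv2.minAreaRect(pts);print(n,'red',c,st,rect)
  out[n,'red']=c
  for nm,lo,hi in [('blue',100,130),('orange',5,18)]:
    k,c,st=comp((H>=lo)&(H<=hi)&(s>(170 if nm=='orange' else 120))&(V>70),roi[n]['col']);print(nm,c,st); out[n,nm]=c
  k,c,st=comp((s<60),roi[n]['col']);print('grey',c,st)
  for r in roi[n].values():
    x0,y0,x1,y1=r;t=f[y0:y1,x0:x1];sc=min(400/t.shape[1],300/t.shape[0]);t=cv2.resize(t,None,fx=sc,fy=sc,interpolation=cv2.INTER_CUBIC);print(r,sc)
    q=np.zeros((300,400,3),np.uint8);q[:t.shape[0],:t.shape[1]]=t;tiles.append(q)
cv2.imwrite('pics/c.png',np.vstack([np.hstack(tiles[:2]),np.hstack(tiles[2:])])[:,:,::-1])
for k in ['red','blue','orange']: print(k,tri([(S[n],*out[n,k]) for n in roi]))
E
python3 m.py
```

```text
scene red [242.78030303 178.35606061] [233 169  21  20 132] ((243.00003051757812, 178.50001525878906), (6.363961219787598, 24.748737335205078), 45.0)
blue [337.77272727 234.72727273] [334 233   9   5  22]
orange [321.64 226.08] [320 223   4   9  25]
grey [313.96835443 262.88924051] [295 251  37  19 316]
(190, 160, 270, 235) 4.0
(295, 215, 355, 270) 5.454545454545454
side red [254.65384615 300.06275304] [233 294  44  13 494] ((254.56076049804688, 300.1268310546875), (11.366789817810059, 43.1538200378418), 88.36341857910156)
blue [291.81818182 149.54545455] [287 148  10   4  22]
orange [293.25 160.5 ] [289 158  10   6  28]
grey [314.92073659 159.07766213] [ 290  140   45   40 1249]
(225, 275, 340, 345) 3.4782608695652173
(275, 140, 335, 180) 6.666666666666667
red (array([ 0.43725936, -0.16300449,  0.08275058]), [np.float64(0.0005784369561992318), np.float64(0.0005784369561992698)])
blue (array([0.59244739, 0.17673202, 0.1767291 ]), [np.float64(0.0010485344470398143), np.float64(0.001048534447039898)])
orange (array([0.58509107, 0.1331266 , 0.17755975]), [np.float64(0.00046808841828969517), np.float64(0.00046808841828992464)])
```

View pics/c.png

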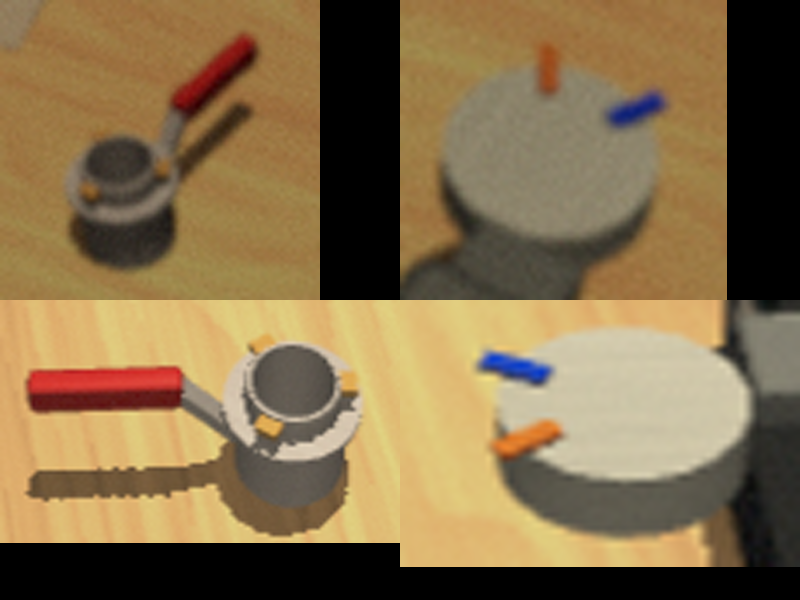

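The crops show both marks, the collar's top face and the cup's rim and lugs clearly. I'll fit ellipses and triangulate.

```bash
cat > m2.py <<'E'
from h import *
import pickle
S=pickle.load(open('s0.pkl','rb'))
a,b=S['scene'],S['side']
for nm,p,q in [('col',(322.7,243.0),(308.7,155.5)),('rim',(219.5,199.5),(309.5,298.3))]:
  print(nm,tri([(a,*p),(b,*q)]))
# top face masks, side & scene
for n,seed,tol in [('side',(312,155),14),('scene',(320,243),10)]:
  f=cv2.bilateralFilter(S[n]['frame'],7,30,5).copy();m=np.zeros((422,562),np.uint8)
  cv2.floodFill(f,m,seed,0,(tol,)*3,(tol,)*3,cv2.FLOODFILL_FIXED_RANGE|cv2.FLOODFILL_MASK_ONLY|(255<<8))
  m=cv2.morphologyEx(m[1:-1,1:-1],cv2.MORPH_CLOSE,np.ones((3,3)))
  c=max(cv2.findContours(m,0,2)[0],key=cv2.contourArea);c=cv2.convexHull(c)
  e=cv2.fitEllipse(c);print(n,e,cv2.boundingRect(c)); 
  for z in (.171,.177,.181): print(z,onz(S[n],*e[0],z).round(4))
E
python3 m2.py
```

```text
col (array([0.6273726 , 0.15175573, 0.17183144]), [np.float64(0.0001697613270931168), np.float64(0.00016976132709308104)])
rim (array([ 0.54155224, -0.18275728,  0.08385183]), [np.float64(0.0007737494716412481), np.float64(0.0007737494716412222)])
side ((307.9847106933594, 154.95083618164062), (22.465707778930664, 36.79461669921875), 92.08081817626953) (290, 144, 37, 23)
0.171 [0.6267 0.1552 0.171 ]
0.177 [0.6244 0.1474 0.177 ]
0.181 [0.6229 0.1422 0.181 ]
scene ((322.23602294921875, 242.41152954101562), (30.20730972290039, 38.41633224487305), 98.58599090576172) (303, 228, 39, 30)
0.171 [0.6254 0.1501 0.171 ]
0.177 [0.6299 0.1513 0.177 ]
0.181 [0.6328 0.1521 0.181 ]
```

Call:
play_rows:
  series:
    - [0.357, -0.274, 0.03, 0, 0, -2.608]
    - [0.357, -0.274, 0.03, 0, 0, -2.608]
    - [0.357, -0.274, 0.03, 0, 0, -2.608]
    - [0.357, -0.274, 0.03, 0, 0, -2.608]
    - [0.357, -0.274, 0.03, 0, 0, -2.608]
    - [0.357, -0.274, 0.03, 0, 0, -2.608]
    - [0.357, -0.274, 0.03, 0, 0, -2.608]
    - [0.357, -0.274, 0.03, 0, 0, -2.608]
    - [0.357, -0.274, 0.03, 0, 0, -2.608]
    - [0.357, -0.274, 0.03, 0, 0, -2.608]
    - [0.357, -0.274, 0.03, 0, 0, -2.608]
    - [0.357, -0.274, 0.03, 0, 0, -2.608]
    - [0.357, -0.274, 0.03, 0, 0, -2.608]
    - [0.357, -0.274, 0.03, 0, 0, -2.608]
    - [0.357, -0.274, 0.03, 0, 0, -2.608]
    - [0.357, -0.274, 0.03, 0, 0, -2.608]
    - [0.357, -0.274, 0.03, 0, 0, -2.608]
    - [0.357, -0.274, 0.03, 0, 0, -2.608]
    - [0.357, -0.274, 0.03, 0, 0, -2.608]
    - [0.357, -0.274, 0.03, 0, 0, -2.608]

```text
t: 1.82
position: [0.4375, -0.1625, 0.201]
tcp_rot: [180.0, -0.0, 163.4]
wrist_force: [1.1, -0.3, -0.6]
grip_width: 0.0852
gripper_force: 0.0
```

Call:
play_rows:
  series:
    - [0, 0, 0, 0, 0, -0.1]
    - [0, 0, 0, 0, 0, -0.1]
    - [0, 0, 0, 0, 0, -0.1]

```text
t: 2.07
position: [0.4375, -0.1625, 0.2011]
tcp_rot: [180.0, -0.0, 168.6]
wrist_force: [-0.1, -0.2, 0.0]
grip_width: 0.0858
gripper_force: 0.0
```

Run:
```python
from h import *
import pickle
s=snap('wrist','d.png');pickle.dump(s,open('s1.pkl','wb'))
print(s['pose'].round(3).tolist())
for n,p in [('red',[.4373,-.163,.0828]),('rim',[.5416,-.1828,.082])]: print(n,proj(s,np.array(p)))
S=pickle.load(open('s0.pkl','rb'));a,b=S['scene'],S['side']
for n,p,q in [('pinkrim',(342,178),(179,221)),('pinkhandle',(368,195),(197,190)),('calc',(412,237),(209,173)),('pen',(196,270),(394,275)),('bowl',(330,320),(372,115))]: print(n,tri([(a,*p),(b,*q)]))
hsv=cv2.cvtColor(s['frame'],cv2.COLOR_RGB2HSV);H,sa,V=[hsv[:,:,i].astype(int) for i in range(3)]
m=(((H<8)|(H>172))&(sa>150)&(V>60)).astype(np.uint8)
c=max(cv2.findContours(m,0,2)[0],key=cv2.contourArea);print(cv2.minAreaRect(c),cv2.boundingRect(c))
```

```text
[[0.197, 0.944, 0.266, 0.369], [0.98, -0.19, -0.053, -0.15], [0.0, 0.272, -0.962, 0.344], [0.0, 0.0, 0.0, 1.0]]
red [279.87800462 204.84451849]
rim [281.03893119 314.25313829]
pinkrim (array([0.3004431 , 0.09973256, 0.07157522]), [np.float64(0.0020863455637483747), np.float64(0.0020863455637483716)])
pinkhandle (array([0.34903508, 0.19135508, 0.08274709]), [np.float64(5.914258449174099e-05), np.float64(5.91425844919268e-05)])
calc (array([0.38351854, 0.34281332, 0.01100845]), [np.float64(0.0006968019347715382), np.float64(0.0006968019347715589)])
pen (array([ 0.74632401, -0.13877604,  0.03954805]), [np.float64(0.00018093453242207255), np.float64(0.00018093453242207428)])
bowl (array([0.81832038, 0.23702253, 0.20556586]), [np.float64(0.0007574757000839469), np.float64(0.0007574757000837434)])
((280.5, 204.5), (101.0, 19.0), 90.0) (271, 154, 20, 102)
```

View pics/d.png

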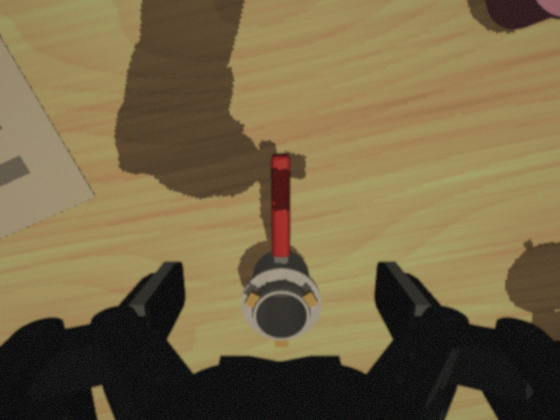

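The wrist view shows the bar centred on the image, at columns 271–291 and parallel to the tool's x axis, matching the two-view measurement to under 1 mm. I'll go down and grip.

Call:
play_rows:
  series:
    - [0, 0, 0.03, 0, 0, 0]
    - [0, 0, 0.06, 0, 0, 0]
    - [0, 0, 0.09, 0, 0, 0]
    - [0, 0, 0.115, 0, 0, 0]
    - [0, 0, 0.13, 0, 0, 0]
    - [0, 0, 0.141, 0, 0, 0]
    - [0, 0, 0.141, 0, 0, 0]
    - [0, 0, 0.141, 0, 0, 0]

```text
t: 2.78
position: [0.4372, -0.1624, 0.0599]
tcp_rot: [180.0, -0.1, 168.7]
wrist_force: [0.3, 0.3, -0.6]
grip_width: 0.0856
gripper_force: 0.0
```

Call:
play_rows:
  series:
    - [0, 0, 0, 0, 0, 0]
    - [0, 0, 0, 0, 0, 0]
    - [0, 0, 0, 0, 0, 0]
    - [0, 0, 0, 0, 0, 0]
    - [0, 0, 0, 0, 0, 0]
    - [0, 0, 0, 0, 0, 0]
    - [0, 0, 0, 0, 0, 0]
    - [0, 0, 0, 0, 0, 0]
    - [0, 0, 0, 0, 0, 0]
    - [0, 0, 0, 0, 0, 0]
    - [0, 0, 0, 0, 0, 0]
    - [0, 0, 0, 0, 0, 0]
  claw: 0

```text
t: 3.78
position: [0.4379, -0.1627, 0.0605]
tcp_rot: [-180.0, 0.0, 168.7]
wrist_force: [-1.5, 1.0, 4.6]
grip_width: 0.0152
gripper_force: 60.6
```

Call:
play_rows:
  series:
    - [0, 0, -0.003, 0, 0, 0]
    - [0, 0, -0.008, 0, 0, 0]
    - [0, 0, -0.016, 0, 0, 0]
    - [0, 0, -0.024, 0, 0, 0]
    - [0, 0, -0.032, 0, 0, 0]
    - [0, 0, -0.04, 0, 0, 0]
    - [0, 0, -0.04, 0, 0, 0]
    - [0, 0, -0.04, 0, 0, 0]

```text
t: 4.45
position: [0.4384, -0.1631, 0.1011]
tcp_rot: [-180.0, 0.1, 168.7]
wrist_force: [-0.1, 0.3, -2.0]
grip_width: 0.0149
gripper_force: 59.7
```

Run:
```python
from h import *
import pickle
S={n:snap(n) for n in ['scene','side','wrist']};pickle.dump(S,open('s2.pkl','wb'))
t=cv2.resize(S['side']['frame'][210:390,200:440],None,fx=1.6667,fy=1.6667,interpolation=2)
w=cv2.resize(S['wrist']['frame'],(400,300))
cv2.imwrite('pics/e.png',np.hstack([t,w])[:,:,::-1])
s=monitor.get_state();print(s['wrist_force'],s['torque'],s['position'],s['tcp_rot'])
```

```text
[-0.03768238  0.50045467 -1.03452305] [0.01526029 0.16542889 0.0122532 ] [ 0.43742078 -0.16250168  0.09995942] [ 1.79995232e+02 -3.64764513e-02  1.68725056e+02]
```

View pics/e.png

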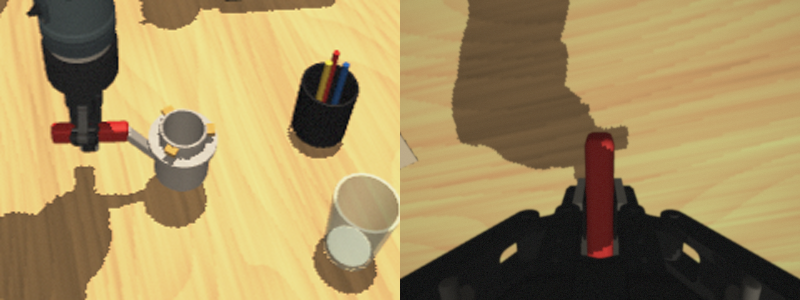

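The cup hangs from the gripper on its bar. In the side crop its rim centre is at about (310,288) full-frame. I'll check level against the prediction.

Run:
```python
from h import *
import pickle
S0=pickle.load(open('s0.pkl','rb'));S=pickle.load(open('s2.pkl','rb'))
# track cup patches by template from s0 with the lift: lug (yellow) centroids
R={}
for n,r0,r1 in [('scene',(195,185,250,230),(190,165,250,225)),('side',(285,275,340,345),(285,255,340,325))]:
  for k,(X,r) in enumerate([(S0,r0),(S,r1)]):
    f=X[n]['frame'];h=cv2.cvtColor(f,cv2.COLOR_RGB2HSV);x0,y0,x1,y1=r
    m=np.zeros(h.shape[:2],np.uint8);hh=h[y0:y1,x0:x1].astype(int)
    m[y0:y1,x0:x1]=((hh[:,:,0]>12)&(hh[:,:,0]<28)&(hh[:,:,1]>(150 if n=='side' else 120)))
    g=cv2.cvtColor(f,cv2.COLOR_RGB2GRAY)
    c,l,st,ce=cv2.connectedComponentsWithStats(m)
    print(n,k,[(tuple(ce[i].round(1)),st[i,4]) for i in range(1,c) if 6<st[i,4]<60])
s=[-.1043,.0198]
for n in ['scene','side']:
  print(n,'exp rim',proj(S[n],np.array([.5416,-.1828,.0838+.0395])),'0',proj(S0[n],np.array([.5416,-.1828,.0838])),'px/mm z',(proj(S[n],np.array([.5416,-.1828,.1335]))-proj(S[n],np.array([.5416,-.1828,.1235])))/10)
```

```text
scene 0 [((np.float64(230.2), np.float64(201.8)), np.int32(17)), ((np.float64(212.0), np.float64(207.6)), np.int32(21))]
scene 1 [((np.float64(228.7), np.float64(191.8)), np.int32(18)), ((np.float64(210.0), np.float64(197.6)), np.int32(21))]
side 0 [((np.float64(299.6), np.float64(287.0)), np.int32(18)), ((np.float64(325.0), np.float64(298.5)), np.int32(18)), ((np.float64(301.9), np.float64(311.0)), np.int32(30))]
side 1 [((np.float64(299.9), np.float64(275.5)), np.int32(11)), ((np.float64(326.2), np.float64(286.8)), np.int32(20)), ((np.float64(301.8), np.float64(299.8)), np.int32(26))]
scene exp rim [217.69579345 189.84735375] 0 [219.23514472 199.65043623] px/mm z [-0.04025064 -0.256329  ]
side exp rim [309.87005141 286.2855447 ] 0 [309.17934683 298.13265139] px/mm z [ 0.01827506 -0.31345757]
```

Level is good to about 0.01 rad. Next I'll carry the cup to a point beside and below the collar, with the handle parallel to the blue mark, and measure it there relative to the collar.

Call:
play_rows:
  series:
    - [0, 0.005, -0.002, 0, 0, 0.01]
    - [0.001, 0.012, -0.004, 0, 0, 0.02]
    - [0.002, 0.024, -0.006, 0, 0, 0.04]
    - [0.003, 0.04, -0.008, 0, 0, 0.06]
    - [0.004, 0.058, -0.01, 0, 0, 0.09]
    - [0.005, 0.077, -0.01, 0, 0, 0.12]
    - [0.007, 0.096, -0.01, 0, 0, 0.15]
    - [0.008, 0.115, -0.01, 0, 0, 0.18]
    - [0.009, 0.134, -0.01, 0, 0, 0.21]
    - [0.011, 0.153, -0.01, 0, 0, 0.24]
    - [0.012, 0.172, -0.01, 0, 0, 0.27]
    - [0.013, 0.191, -0.01, 0, 0, 0.3]
    - [0.015, 0.21, -0.01, 0, 0, 0.33]
    - [0.016, 0.229, -0.01, 0, 0, 0.36]
    - [0.018, 0.247, -0.01, 0, 0, 0.39]
    - [0.019, 0.263, -0.01, 0, 0, 0.41]
    - [0.02, 0.275, -0.01, 0, 0, 0.43]
    - [0.02, 0.282, -0.01, 0, 0, 0.438]
    - [0.02, 0.286, -0.01, 0, 0, 0.438]
    - [0.02, 0.287, -0.01, 0, 0, 0.438]

```text
t: 6.27
position: [0.4742, 0.1234, 0.1102]
tcp_rot: [-180.0, -0.0, 143.7]
wrist_force: [0.5, 1.0, -0.6]
grip_width: 0.0151
gripper_force: 59.6
```

Call:
play_rows:
  series:
    - [0, 0, 0, 0, 0, 0]
    - [0, 0, 0, 0, 0, 0]
    - [0, 0, 0, 0, 0, 0]

```text
t: 6.52
position: [0.4741, 0.1221, 0.1102]
tcp_rot: [-180.0, 0.0, 143.6]
wrist_force: [0.0, -0.1, -2.4]
grip_width: 0.0151
gripper_force: 59.6
```

Run:
```python
from h import *
import pickle
S={n:snap(n) for n in ['scene','side','wrist']};pickle.dump(S,open('s3.pkl','wb'))
s=monitor.get_state();print(s['position'],s['tcp_rot'],s['wrist_force'])
p=s['position'];y=np.radians(s['tcp_rot'][2]+.26);c=p[:2]-.1061*np.array([np.cos(y),np.sin(y)])
print('pred cup',c)
T=[]
for n in ['scene','side']:
  u,v=proj(S[n],np.array([c[0],c[1],p[2]-.06+.082]));print(n,u,v)
  x0,y0=int(u)-30,int(v)-32;T.append(cv2.resize(S[n]['frame'][y0:y0+80,x0:x0+80],(400,400),interpolation=2));print(x0,y0)
cv2.imwrite('pics/f.png',np.hstack(T)[:,:,::-1])
```

```text
[0.474247   0.12227428 0.11030054] [-1.79994046e+02  5.82383784e-03  1.43584655e+02] [ 0.52316142 -0.11353838 -1.94167563]
pred cup [0.5599143  0.05967777]
scene 296.84654424876015 220.84417356112067
266 188
side 290.09141821771976 196.94724565997578
260 164
```

View pics/f.png

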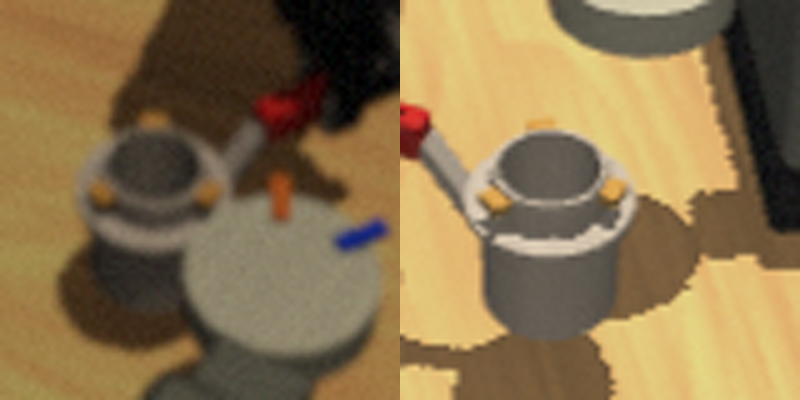

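In the crops the rim centre is at scene ≈(296.8,220.6) and side ≈(289.6,196.6), within about 1 mm of the predicted (296.8,220.8) and (290.1,196.9). The collar top is centred at scene ≈(322.1,242.5). I'll finalise the collar centre.

Run:
```python
from h import *
import pickle
S=pickle.load(open('s0.pkl','rb'));a,b=S['scene'],S['side']
p,r=tri([(a,322.2,242.5),(b,308.1,155.0)]);print(p,r)
print(tri([(a,296.8,220.6),(b,289.6,196.6)]))
# circle outlines predicted at several heights vs. observed extents
th=np.radians(np.arange(0,360,3))
for z in (.171,.175,.179):
  for s,n in ((a,'scene'),(b,'side')):
    q=np.array([proj(s,np.array([p[0]+.046*np.cos(t),p[1]+.046*np.sin(t),z])) for t in th]);print(z,n,q.min(0).round(1),q.max(0).round(1))
for m in ([.5924,.1767],[.5851,.1331]): print(np.degrees(np.arctan2(m[1]-p[1],m[0]-p[0]))%360)
# side-view contour of the collar: dark wall bottom profile along centre columns
f=b['frame'];h=cv2.cvtColor(f,cv2.COLOR_RGB2HSV)
for u in (300,305,308,311): print(u,[tuple(h[v,u][1:]) for v in range(160,178)])
q=[[proj(b,np.array([p[0]+.046*np.cos(t),p[1]+.046*np.sin(t),z])) for t in th] for z in (.141,.145,.149,.153)]
print([max(c[1] for c in k if abs(c[0]-308)<2) for k in q])
```

```text
[0.62651074 0.15096296 0.17331622] [np.float64(0.0008758809438414455), np.float64(0.0008758809438414454)]
(array([0.55924119, 0.05972141, 0.13306855]), [np.float64(0.0005543040519859901), np.float64(0.0005543040519859719)])
0.171 scene [302.5 227.4] [342.4 259.3]
0.171 side [289.3 144.8] [327.5 167.9]
0.175 scene [302.6 226.3] [342.6 258.3]
0.175 side [289.3 143.5] [327.6 166.5]
0.179 scene [302.7 225.3] [342.8 257.3]
0.179 side [289.3 142.2] [327.7 165.2]
142.9649261081678
203.33345768258135
300 [(np.uint8(54), np.uint8(197)), (np.uint8(45), np.uint8(202)), (np.uint8(47), np.uint8(206)), (np.uint8(47), np.uint8(208)), (np.uint8(46), np.uint8(201)), (np.uint8(46), np.uint8(192)), (np.uint8(37), np.uint8(90)), (np.uint8(44), np.uint8(92)), (np.uint8(39), np.uint8(92)), (np.uint8(41), np.uint8(93)), (np.uint8(39), np.uint8(91)), (np.uint8(44), np.uint8(92)), (np.uint8(42), np.uint8(90)), (np.uint8(52), np.uint8(99)), (np.uint8(103), np.uint8(164)), (np.uint8(120), np.uint8(224)), (np.uint8(117), np.uint8(225)), (np.uint8(116), np.uint8(224))]
305 [(np.uint8(47), np.uint8(202)), (np.uin
[... 1059 characters left out ...]
p.uint8(222))]
311 [(np.uint8(46), np.uint8(203)), (np.uint8(45), np.uint8(205)), (np.uint8(47), np.uint8(208)), (np.uint8(49), np.uint8(204)), (np.uint8(48), np.uint8(203)), (np.uint8(46), np.uint8(205)), (np.uint8(43), np.uint8(201)), (np.uint8(40), np.uint8(95)), (np.uint8(42), np.uint8(97)), (np.uint8(43), np.uint8(94)), (np.uint8(44), np.uint8(93)), (np.uint8(43), np.uint8(96)), (np.uint8(43), np.uint8(96)), (np.uint8(41), np.uint8(93)), (np.uint8(53), np.uint8(102)), (np.uint8(108), np.uint8(168)), (np.uint8(125), np.uint8(224)), (np.uint8(129), np.uint8(224))]
[np.float64(177.80010624721527), np.float64(176.50242791393987), np.float64(175.1973293901115), np.float64(173.8847468497107)]
```

The collar axis is at (0.6265, 0.151) with its underside near z≈0.149. I'll slide the cup under it, leaving about 17 mm of clearance.

Call:
play_rows:
  series:
    - [0, 0.004, 0, 0, 0, 0]
    - [0, 0.012, 0, 0, 0, 0]
    - [0, 0.022, 0, 0, 0, 0]
    - [0, 0.033, 0, 0, 0, 0]
    - [0, 0.044, 0, 0, 0, 0]
    - [0, 0.055, 0, 0, 0, 0]
    - [0, 0.066, 0, 0, 0, 0]
    - [0, 0.077, 0, 0, 0, 0.003]
    - [0, 0.088, 0, 0, 0, 0.005]
    - [0, 0.098, 0, 0, 0, 0.007]
    - [0, 0.106, 0, 0, 0, 0.009]
    - [0, 0.111, 0, 0, 0, 0.009]
    - [0, 0.113, 0, 0, 0, 0.009]
    - [0, 0.113, 0, 0, 0, 0.009]
    - [0, 0.113, 0, 0, 0, 0.009]

```text
t: 7.92
position: [0.541, 0.2135, 0.1102]
tcp_rot: [-180.0, -0.0, 143.1]
wrist_force: [-0.4, 0.1, -1.6]
grip_width: 0.0152
gripper_force: 59.6
```

Run:
```python
from h import *
import pickle
S={n:snap(n) for n in ['scene','side','wrist']};pickle.dump(S,open('s4.pkl','wb'))
s=monitor.get_state();print(s['position'],s['tcp_rot'],s['wrist_force'])
p=s['position'];y=np.radians(s['tcp_rot'][2]+.26);print('cup',p[:2]-.1061*np.array([np.cos(y),np.sin(y)]))
T=[cv2.resize(S['side']['frame'][135:215,260:340],(400,400),interpolation=2),cv2.resize(S['wrist']['frame'],(400,400))]
cv2.imwrite('pics/g.png',np.hstack(T)[:,:,::-1])
```

```text
[0.5409401  0.21328551 0.11026885] [-1.79975316e+02 -2.71528163e-03  1.43086996e+02] [-0.71193251  0.98965028 -1.70403069]
cup [0.62606048 0.14994727]
```

View pics/g.png

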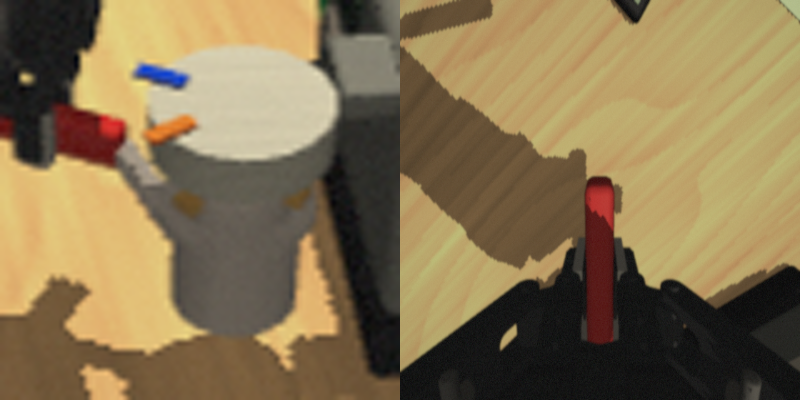

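The cup body sits under the collar (crop centre ≈236 against the collar's 243, as expected for its lower height), with the bar on the blue mark's side. I'll raise it by feel.

Call:
play_rows:
  series:
    - [0, 0.001, -0.002, 0, 0, 0]
    - [0, 0.001, -0.005, 0, 0, 0]
    - [0, 0.001, -0.008, 0, 0, 0]
    - [0, 0.001, -0.01, 0, 0, 0]
    - [0, 0.001, -0.012, 0, 0, 0]
    - [0, 0.001, -0.014, 0, 0, 0]
    - [0, 0.001, -0.014, 0, 0, 0]
    - [0, 0.001, -0.014, 0, 0, 0]

```text
t: 8.73
position: [0.542, 0.2146, 0.1244]
tcp_rot: [180.0, 0.0, 143.1]
wrist_force: [-0.6, -0.0, -1.8]
grip_width: 0.0151
gripper_force: 59.6
```

Call:
play_rows:
  series:
    - [0, 0, -0.001, 0, 0, 0]
    - [0, 0, -0.002, 0, 0, 0]
    - [0, 0, -0.003, 0, 0, 0]
    - [0, 0, -0.004, 0, 0, 0]
    - [0, 0, -0.005, 0, 0, 0]
    - [0, 0, -0.005, 0, 0, 0]
    - [0, 0, -0.005, 0, 0, 0]

```text
t: 9.32
position: [0.542, 0.2145, 0.1294]
tcp_rot: [180.0, 0.0, 143.1]
wrist_force: [-0.3, 0.4, -2.1]
grip_width: 0.0156
gripper_force: 59.6
```

Run:
```python
from h import *
s=monitor.get_state();print(s['position'],s['wrist_force'],s['torque'])
b=snap('side');print(proj(b,np.array([.6265,.151,.06])),proj(b,np.array([.6265,.151,.174])))
```

```text
[0.54196781 0.21452975 0.12935869] [-0.2559929  0.3899112 -2.1445245] [0.11478619 0.11985479 0.02008063]
[307.01017947 190.45167051] [308.40168537 154.96625467]
```

Call:
play_rows:
  series:
    - [0, 0, -0.001, 0, 0, 0]
    - [0, 0, -0.002, 0, 0, 0]
    - [0, 0, -0.003, 0, 0, 0]
    - [0, 0, -0.004, 0, 0, 0]
    - [0, 0, -0.004, 0, 0, 0]
    - [0, 0, -0.004, 0, 0, 0]

```text
t: 9.87
position: [0.542, 0.2145, 0.1334]
tcp_rot: [180.0, 0.0, 143.1]
wrist_force: [0.2, 0.4, -2.0]
grip_width: 0.0153
gripper_force: 59.6
```

Call:
play_rows:
  series:
    - [0, 0, -0.001, 0, 0, 0]
    - [0, 0, -0.002, 0, 0, 0]
    - [0, 0, -0.003, 0, 0, 0]
    - [0, 0, -0.003, 0, 0, 0]
    - [0, 0, -0.003, 0, 0, 0]

```text
t: 10.28
position: [0.5417, 0.2145, 0.1361]
tcp_rot: [-180.0, -0.0, 143.1]
wrist_force: [0.6, 0.4, -3.8]
grip_width: 0.0152
gripper_force: 59.5
```

Fz changed by about 1.8 N at neck top z≈0.158. That is the disc, which puts the underside at ≈0.149 and agrees with vision. I'll continue gently.

Call:
play_rows:
  series:
    - [0, 0, -0.001, 0, 0, 0]
    - [0, 0, -0.002, 0, 0, 0]
    - [0, 0, -0.003, 0, 0, 0]
    - [0, 0, -0.004, 0, 0, 0]
    - [0, 0, -0.004, 0, 0, 0]
    - [0, 0, -0.004, 0, 0, 0]

```text
t: 10.78
position: [0.5417, 0.2145, 0.1402]
tcp_rot: [-180.0, -0.0, 143.1]
wrist_force: [0.1, -0.5, -4.2]
grip_width: 0.0148
gripper_force: 59.4
```

Call:
play_rows:
  series:
    - [0, 0, -0.001, 0, 0, 0]
    - [0, 0, -0.002, 0, 0, 0]
    - [0, 0, -0.002, 0, 0, 0]
    - [0, 0, -0.002, 0, 0, 0]

```text
t: 11.12
position: [0.5417, 0.2145, 0.1423]
tcp_rot: [-180.0, -0.0, 143.1]
wrist_force: [0.7, -0.6, -3.7]
grip_width: 0.0153
gripper_force: 59.3
```

Call:
play_rows:
  series:
    - [0, 0, -0.001, 0, 0, 0]
    - [0, 0, -0.001, 0, 0, 0]
    - [0, 0, -0.001, 0, 0, 0]

```text
t: 11.37
position: [0.5417, 0.2145, 0.1432]
tcp_rot: [-180.0, -0.0, 143.1]
wrist_force: [-0.0, 0.1, -4.5]
grip_width: 0.0153
gripper_force: 59.2
```

Call:
play_rows:
  series:
    - [0, 0, -0.0005, 0, 0, 0]
    - [0, 0, -0.001, 0, 0, 0]
    - [0, 0, -0.001, 0, 0, 0]
    - [0, 0, -0.001, 0, 0, 0]

```text
t: 11.7
position: [0.5417, 0.2145, 0.1442]
tcp_rot: [-180.0, -0.0, 143.1]
wrist_force: [-0.4, 0.5, -5.2]
grip_width: 0.0151
gripper_force: 59.2
```

Call:
play_rows:
  series:
    - [0, 0, -0.0005, 0, 0, 0]
    - [0, 0, -0.001, 0, 0, 0]
    - [0, 0, -0.001, 0, 0, 0]
    - [0, 0, -0.001, 0, 0, 0]

```text
t: 12.03
position: [0.5417, 0.2145, 0.145]
tcp_rot: [-180.0, -0.0, 143.1]
wrist_force: [-0.4, -0.1, -6.2]
grip_width: 0.0151
gripper_force: 58.9
```

Run:
```python
from h import *
s=monitor.get_state();print(s['position'],s['wrist_force'],s['torque'])
b=snap('side');a=snap('wrist')
cv2.imwrite('pics/h.png',cv2.resize(b['frame'][135:215,260:340],(600,600),interpolation=2)[:,:,::-1])
```

```text
[0.54168235 0.21446795 0.1450338 ] [-0.39551844 -0.13483357 -6.21104576] [ 0.25615826  0.33367813 -0.04938894]
```

View pics/h.png

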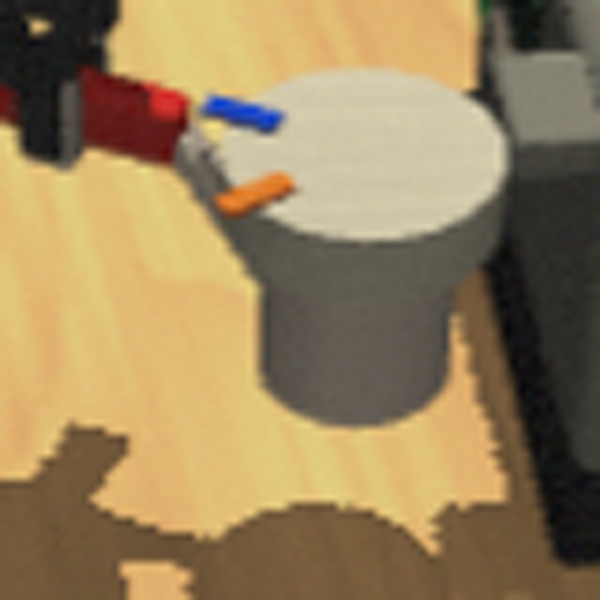

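Fz is rising at about 1 N/mm, so the shoulder is just reaching the collar, and the picture shows the cup seated upright in it. I'll start swinging about the collar axis, testing the force early.

Call:
play_rows:
  series:
    - [0, 0, 0.0003, 0, 0, 0]
    - [0, -0.0018, 0.0003, 0, 0, -0.0175]
    - [-0.0001, -0.0037, 0.0003, 0, 0, -0.0349]
    - [-0.0001, -0.0055, 0.0003, 0, 0, -0.0524]
    - [-0.0003, -0.0074, 0.0003, 0, 0, -0.0698]
    - [-0.0004, -0.0092, 0.0003, 0, 0, -0.0873]
    - [-0.0006, -0.0111, 0.0003, 0, 0, -0.1047]
    - [-0.0008, -0.0129, 0.0003, 0, 0, -0.1222]
    - [-0.001, -0.0148, 0.0003, 0, 0, -0.1396]
    - [-0.001, -0.0148, 0.0003, 0, 0, -0.1396]

```text
t: 12.97
position: [0.5336, 0.2017, 0.145]
tcp_rot: [-180.0, 0.0, 151.2]
wrist_force: [1.4, 1.0, -6.5]
grip_width: 0.0151
gripper_force: 59.0
```

Call:
play_rows:
  series:
    - [0, -0.0018, 0, 0, 0, -0.0175]
    - [-0.0001, -0.0037, 0, 0, 0, -0.0349]
    - [-0.0001, -0.0055, 0, 0, 0, -0.0524]
    - [-0.0003, -0.0074, 0, 0, 0, -0.0698]
    - [-0.0003, -0.0074, 0, 0, 0, -0.0698]

```text
t: 13.38
position: [0.5302, 0.1951, 0.145]
tcp_rot: [-180.0, -0.0, 155.2]
wrist_force: [-0.0, 1.5, -5.0]
grip_width: 0.0151
gripper_force: 59.1
```

Forces stay low past 6°, so the lugs ride above the ledge. I'll swing on.

Call:
play_rows:
  series:
    - [-0.0001, -0.0037, 0, 0, 0, -0.0349]
    - [-0.0003, -0.0074, 0, 0, 0, -0.0698]
    - [-0.0006, -0.0111, 0, 0, 0, -0.1047]
    - [-0.001, -0.0148, 0, 0, 0, -0.1396]
    - [-0.0016, -0.0184, 0, 0, 0, -0.1745]
    - [-0.0023, -0.022, 0, 0, 0, -0.2094]
    - [-0.0031, -0.0256, 0, 0, 0, -0.2443]
    - [-0.0041, -0.0292, 0, 0, 0, -0.2793]
    - [-0.0052, -0.0328, 0, 0, 0, -0.3142]
    - [-0.0064, -0.0363, 0, 0, 0, -0.3491]
    - [-0.0077, -0.0397, 0, 0, 0, -0.384]
    - [-0.0092, -0.0431, 0, 0, 0, -0.4189]
    - [-0.0092, -0.0431, 0, 0, 0, -0.4189]

```text
t: 14.47
position: [0.5203, 0.1517, 0.145]
tcp_rot: [-179.9, -0.0, 179.1]
wrist_force: [-0.2, 0.2, -4.9]
grip_width: 0.0147
gripper_force: 59.1
```

Call:
play_rows:
  series:
    - [-0.0001, -0.0037, 0, 0, 0, -0.0349]
    - [-0.0003, -0.0074, 0, 0, 0, -0.0698]
    - [-0.0006, -0.0111, 0, 0, 0, -0.1047]
    - [-0.001, -0.0148, 0, 0, 0, -0.1396]
    - [-0.0016, -0.0184, 0, 0, 0, -0.1745]
    - [-0.0023, -0.022, 0, 0, 0, -0.2094]
    - [-0.0031, -0.0256, 0, 0, 0, -0.2443]
    - [-0.0041, -0.0292, 0, 0, 0, -0.2793]
    - [-0.0041, -0.0292, 0, 0, 0, -0.2793]
    - [-0.0041, -0.0292, 0, 0, 0, -0.2793]

```text
t: 15.3
position: [0.5241, 0.1228, 0.1449]
tcp_rot: [-179.9, -0.0, -165.0]
wrist_force: [-0.4, -0.1, -4.5]
grip_width: 0.0149
gripper_force: 59.2
```

Call:
play_rows:
  series:
    - [-0.0001, -0.0037, 0, 0, 0, -0.0349]
    - [-0.0003, -0.0074, 0, 0, 0, -0.0698]
    - [-0.0006, -0.0111, 0, 0, 0, -0.1047]
    - [-0.001, -0.0148, 0, 0, 0, -0.1396]
    - [-0.001, -0.0148, 0, 0, 0, -0.1396]
    - [-0.001, -0.0148, 0, 0, 0, -0.1396]

```text
t: 15.8
position: [0.5293, 0.1088, 0.145]
tcp_rot: [-179.9, -0.0, -157.0]
wrist_force: [1.5, -0.7, -6.0]
grip_width: 0.0153
gripper_force: 59.0
```

Call:
play_rows:
  series:
    - [0, 0, 0.001, 0, 0, 0]
    - [0, 0, 0.002, 0, 0, 0]
    - [0, 0, 0.003, 0, 0, 0]
    - [0, 0, 0.003, 0, 0, 0]
    - [0, 0, 0.003, 0, 0, 0]

```text
t: 16.22
position: [0.5293, 0.109, 0.142]
tcp_rot: [-180.0, 0.0, -156.9]
wrist_force: [0.3, -3.3, -4.7]
grip_width: 0.0152
gripper_force: 59.2
```

A −3.3 N y force pushes further anticlockwise, so the lugs are likely near the pocket's near edge. I'll swing about 2° more and lower further.

Call:
play_rows:
  series:
    - [0, -0.0018, 0, 0, 0, -0.0175]
    - [-0.0001, -0.0037, 0, 0, 0, -0.0349]
    - [-0.0001, -0.0037, 0, 0, 0, -0.0349]
    - [-0.0001, -0.0037, 0, 0, 0, -0.0349]

```text
t: 16.55
position: [0.5309, 0.1056, 0.142]
tcp_rot: [-180.0, 0.0, -154.9]
wrist_force: [0.6, -2.8, -4.4]
grip_width: 0.015
gripper_force: 59.3
```

Call:
play_rows:
  series:
    - [0, 0, 0.001, 0, 0, 0]
    - [0, 0, 0.0015, 0, 0, 0]
    - [0, 0, 0.0015, 0, 0, 0]
    - [0, 0, 0.0015, 0, 0, 0]

```text
t: 16.88
position: [0.5309, 0.1056, 0.1409]
tcp_rot: [-180.0, 0.0, -154.9]
wrist_force: [-0.1, -3.7, 0.4]
grip_width: 0.0152
gripper_force: 59.9
```

Call:
play_rows:
  series:
    - [0, 0, 0.0005, 0, 0, 0]
    - [0, 0, 0.001, 0, 0, 0]
    - [0, 0, 0.001, 0, 0, 0]
    - [0, 0, 0.001, 0, 0, 0]

```text
t: 17.22
position: [0.5309, 0.1057, 0.1396]
tcp_rot: [-180.0, 0.0, -154.9]
wrist_force: [-0.2, -4.7, -0.9]
grip_width: 0.0152
gripper_force: 60.0
```

It seated: the support force appeared at origin ≈69.4 mm below the underside. I'll ease the sideways force before letting go.

Call:
play_rows:
  series:
    - [0.0002, -0.0005, 0, 0, 0, 0]
    - [0.0004, -0.0009, 0, 0, 0, 0]
    - [0.0004, -0.0009, 0, 0, 0, 0]
    - [0.0004, -0.0009, 0, 0, 0, 0]

```text
t: 17.55
position: [0.5309, 0.1053, 0.1396]
tcp_rot: [180.0, 0.0, -154.9]
wrist_force: [0.1, -0.8, -0.7]
grip_width: 0.0152
gripper_force: 59.9
```

Run:
```python
from h import *
s=monitor.get_state();print(s['position'],s['wrist_force'],s['torque'])
b=snap('side');a=snap('scene')
T=[cv2.resize(x['frame'][y:y+80,u:u+80],(400,400),interpolation=2) for x,u,y in ((b,260,135),(a,285,205))]
cv2.imwrite('pics/i.png',np.hstack(T)[:,:,::-1])
```

```text
[0.53093985 0.10525124 0.13955553] [ 0.14075656 -0.75215621 -0.65006793] [-0.32201347 -0.08259292 -0.40157817]
```

View pics/i.png

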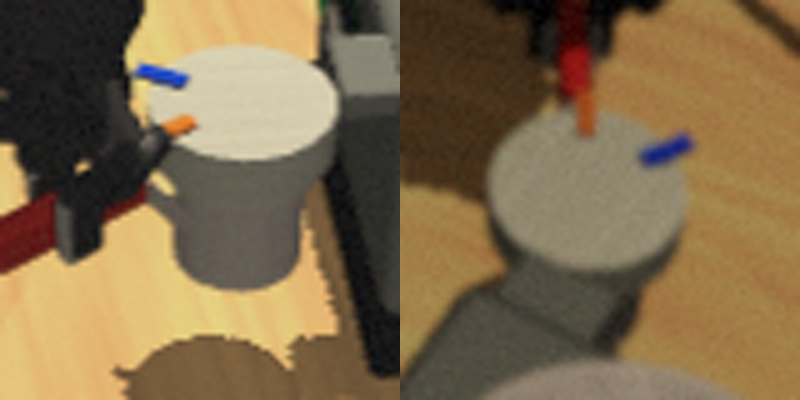

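The handle lies under the orange mark in both views. A small turning moment remains, so I'll back off about 1° and check it.

Call:
play_rows:
  series:
    - [0, 0.0009, 0, 0, 0, 0.009]
    - [0, 0.0018, 0, 0, 0, 0.0175]
    - [0, 0.0018, 0, 0, 0, 0.0175]
    - [0, 0.0018, 0, 0, 0, 0.0175]

```text
t: 17.98
position: [0.5299, 0.1067, 0.1391]
tcp_rot: [180.0, -0.0, -155.9]
wrist_force: [0.5, -0.0, -4.5]
grip_width: 0.0156
gripper_force: 59.4
```

Run:
```python
from h import *
s=monitor.get_state();print(s['position'],s['wrist_force'],s['torque'],s['tcp_rot'])
```

```text
[0.52985841 0.10666465 0.13914978] [ 0.54908341 -0.02372446 -4.51159731] [-0.2718316  -0.09738568 -0.21071521] [ 1.79984957e+02 -1.34802551e-02 -1.55868401e+02]
```

It sank a little and lost its support, so it had been hanging on an edge. I'll lower again by feel.

Call:
play_rows:
  series:
    - [0, 0, 0.0005, 0, 0, 0]
    - [0, 0, 0.001, 0, 0, 0]
    - [0, 0, 0.001, 0, 0, 0]
    - [0, 0, 0.001, 0, 0, 0]

```text
t: 18.32
position: [0.5299, 0.1066, 0.1385]
tcp_rot: [180.0, 0.0, -155.9]
wrist_force: [0.2, -1.5, -1.1]
grip_width: 0.0153
gripper_force: 59.6
```

Call:
play_rows:
  series:
    - [0, 0, 0.0005, 0, 0, 0]
    - [0, 0, 0.001, 0, 0, 0]
    - [0, 0, 0.001, 0, 0, 0]
    - [0, 0, 0.001, 0, 0, 0]

```text
t: 18.65
position: [0.53, 0.1066, 0.138]
tcp_rot: [-180.0, 0.0, -155.9]
wrist_force: [-1.7, -0.8, 3.5]
grip_width: 0.0151
gripper_force: 60.3
```

Run:
```python
from h import *
s=monitor.get_state();print(s['position'],s['wrist_force'],s['torque'],s['tcp_rot'])
```

```text
[0.52996198 0.10656683 0.13802067] [-1.71027778 -0.80771855  3.50434193] [-0.09262082  0.20264702 -0.12398215] [-1.79996612e+02  3.06654702e-02 -1.55881525e+02]
```

Supported firmly now, with the lugs bottomed in their pockets. I'll relieve the load by 1 mm, open, and retreat up and outward.

Call:
play_rows:
  series:
    - [0, 0, -0.0005, 0, 0, 0]
    - [0, 0, -0.001, 0, 0, 0]
    - [0, 0, -0.001, 0, 0, 0]

```text
t: 18.9
position: [0.53, 0.1065, 0.1383]
tcp_rot: [180.0, -0.0, -155.9]
wrist_force: [-0.8, -0.5, 0.2]
grip_width: 0.0149
gripper_force: 59.8
```

Call:
play_rows:
  series:
    - [0, 0, 0, 0, 0, 0]
    - [0, 0, 0, 0, 0, 0]
    - [0, 0, 0, 0, 0, 0]
    - [0, 0, 0, 0, 0, 0]
    - [0, 0, 0, 0, 0, 0]
    - [0, 0, 0, 0, 0, 0]
    - [0, 0, 0, 0, 0, 0]
    - [0, 0, 0, 0, 0, 0]
  claw: 0.055

```text
t: 19.57
position: [0.5299, 0.1065, 0.1385]
tcp_rot: [-180.0, 0.0, -155.9]
wrist_force: [-0.1, -0.3, 0.1]
grip_width: 0.0551
gripper_force: 0.0
```

Call:
play_rows:
  series:
    - [0, 0, -0.005, 0, 0, 0]
    - [0.001, 0, -0.015, 0, 0, 0]
    - [0.003, 0, -0.025, 0, 0, 0]
    - [0.005, 0, -0.04, 0, 0, 0]
    - [0.01, 0, -0.055, 0, 0, 0]
    - [0.02, 0, -0.07, 0, 0, 0]
    - [0.035, 0, -0.085, 0, 0, 0]
    - [0.05, 0, -0.1, 0, 0, 0]
    - [0.07, 0, -0.11, 0, 0, 0]
    - [0.085, 0, -0.11, 0, 0, 0]
    - [0.095, 0, -0.11, 0, 0, 0]
    - [0.1, 0, -0.11, 0, 0, 0]
    - [0.1, 0, -0.11, 0, 0, 0]

```text
t: 20.65
position: [0.438, 0.0654, 0.2489]
tcp_rot: [-180.0, 0.0, -155.9]
wrist_force: [-0.4, 0.3, 0.3]
grip_width: 0.0553
gripper_force: 0.0
```

Run:
```python
from h import *
import pickle
b=snap('side');a=snap('scene');pickle.dump((a,b),open('s9.pkl','wb'))
R=[]
for n,s,r in (('scene',a,(280,160,350,245)),('side',b,(220,130,310,215))):
  h=cv2.cvtColor(s['frame'],cv2.COLOR_RGB2HSV).astype(int);x0,y0,x1,y1=r;m=np.zeros(h.shape[:2],np.uint8)
  k=h[y0:y1,x0:x1];m[y0:y1,x0:x1]=((k[...,0]<5)|(k[...,0]>172))&(k[...,1]>150)&(k[...,2]>50)
  c=max(cv2.findContours(m,0,2)[0],key=cv2.contourArea);M=cv2.moments(c);u=(M['m10']/M['m00'],M['m01']/M['m00']);print(n,u,cv2.boundingRect(c));R.append((s,*u))
p,e=tri(R);print(p,e);d=p[:2]-[.6265,.151];print(np.hypot(*d),np.degrees(np.arctan2(*d[::-1]))%360)
T=[cv2.resize(x['frame'][y:y+100,u:u+100],(400,400),interpolation=2) for x,u,y in ((b,235,120),(a,270,170))]
cv2.imwrite('pics/j.png',np.hstack(T)[:,:,::-1])
```

```text
scene (319.22549019607845, 210.27450980392157) (316, 198, 7, 26)
side (272.1297265852239, 177.25305410122164) (257, 167, 32, 22)
[0.52745497 0.10532848 0.16055273] [np.float64(0.0004977559188050938), np.float64(0.0004977559188052462)]
0.10906789522483357 204.75531048041287
```

View pics/j.png

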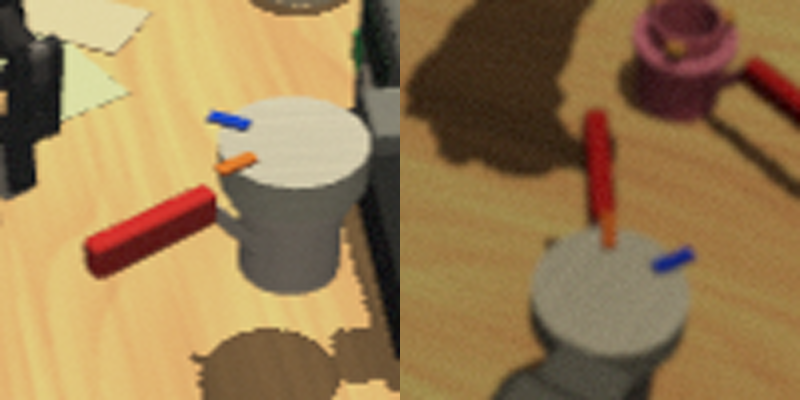

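The cup hangs level with its handle at about 204.5° against the orange mark's 203.5° (about 2 mm at the grip). The bar centre is at z≈0.159, about 81 mm above the cup's seated origin, and the gripper is clear. I'll hand it in.

```bash
python3 -c "
from station import job_done
print(job_done())"
```

```text
the job is handed in; nothing more can be done
None
```

The cup hangs in the collar with its lugs seated and its handle about 1° from the orange mark, and it is released with the gripper clear. The job was handed in at about 21 s; no verdict came back.

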